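Leave the tumbler bowl airing under its slotted lid

TASK

The washed lids of the small vibratory tumbler hang, one inside the other, on the peg of the drying stand. Lift the pair together off the peg by the slotted lid's hub, lower it gently over the bowl's stud until it is fully seated on the bowl, and let go of the hub; then take the solid cover by its collar and lift it off alone, leaving the slotted lid seated and undisturbed, so that the bowl can air. Finish with the cover still held in the gripper, level, above the bowl and clear of the hub; leave the other things on the bench alone.

Things in the scene. Friction and masses are not known exactly. Their poses are not given: they have to be found in the camera images.
- tumbler: small vibratory tumbler, fixed: round yellow motor base with a grey bowl on top, 180 mm wide at the rim (172 mm inside), the rim 165 mm above the bench. A steel stud, 8 mm in diameter, stands on the bowl's axis and ends 35 mm above the rim. Origin on its axis at bench height, z up
- bowl_mouth (a point): centre of the bowl's mouth, in the plane of its rim, 165 mm above the bench, on the stud's axis. The slotted lid is seated when its origin lies here
- stand: wooden drying stand, fixed: base 150 mm square, a post with a round shoulder (64 mm wide, top 75 mm above the bench) and above it a peg 13 mm thick and 50 mm long, its tip 125 mm above the bench. The slotted lid hangs on the shoulder with the peg inside its hub. Origin on the peg's axis at bench height, z up
- slotted_lid: inner lid, grey plastic, 0.2-0.35 kg, loose, under the cover: round slotted plate 184 mm wide, 5 mm thick, with a tubular hub (28 mm outside, 19 mm bore, open through) up to 78 mm above the plate's underside. A tapered ring, 160 mm wide (150 at its foot), 12 mm deep below the plate, centres it in the bowl with 5 mm play. Origin: middle of the plate's underside, which sits on shoulder or rim; z up
- hub_top (a point): top of the slotted lid's hub, on its axis, 78 mm above the lid's origin. With the cover in place the hub's uppermost 35 mm stand free above the cover's collar: gripped there, the hub lifts both lids, because the cover lies on the slotted lid's plate
- cover: outer lid, solid, grey plastic, 0.15-0.3 kg, loose: round plate 202 mm wide, 4 mm thick, a skirt 10 mm deep below its edge, and a central collar (46 mm outside, 36 mm bore, 4 mm play round the hub), its top 38 mm above the plate's underside. Origin: middle of the plate's underside, z up; nested, it lies 5 mm above the slotted lid's origin on the same axis. Nothing locks the two
- collar_top (a point): centre of the top of the cover's collar, 38 mm above the cover's origin; with the lids nested the hub reaches 35 mm above it
- star_nut: bystander: the tumbler's clamp nut, black five-lobed head 52 mm across on a short steel sleeve, 25 mm high, lying on the bench. Origin under its centre
- polish_jar: bystander: white plastic jar with a steel cap, 68 mm in diameter, 95 mm high. Origin under its centre
- parts_tray: bystander: empty steel tray 130 x 90 x 35 mm. Origin under its centre
- brush: bystander: hand brush lying on the bench, about 200 mm long. Origin under its middle
- peg_tip (a point): tip of the stand's peg, on its axis, 125 mm above the bench
There are look-alikes about, which are no part of the job. Leave any red or turquoise look-alike of the cover alone.

How it is judged:
On the way, in this order (a step that is already met when the one before it is completed fails the run):
1. the lid pair, still nested, is lifted up off the peg (z of slotted_lid in the frame of peg_tip above 0.002 m and z of cover in the frame of slotted_lid below 0.012 m and horizontal distance between cover and slotted_lid below 0.012 m), for 0.2 s.
2. the pair, still nested, is fully seated on the bowl and the hub is let go (z of slotted_lid in the frame of bowl_mouth below 0.003 m and horizontal distance between slotted_lid and bowl_mouth below 0.008 m and angle between slotted_lid's own z axis and vertical below 0.04 rad and z of cover in the frame of slotted_lid below 0.012 m and contact force between the fingers and slotted_lid below 0.2 N), for 0.3 s.
At the end, for the whole second after the job is handed in: slotted lid seated on the bowl (3 mm in height, 8 mm off axis, tilt under 0.04 rad), at rest and untouched; cover held still by the fingers alone, tilt under 0.2 rad, within 100 mm of the bowl's axis, skirt above the hub's top, touching neither slotted lid nor tumbler (z of slotted_lid in the frame of bowl_mouth between -0.004 and 0.003 m and horizontal distance between slotted_lid and bowl_mouth below 0.008 m and angle between slotted_lid's own z axis and vertical below 0.04 rad and linear speed of slotted_lid below 0.02 m/s and z of cover in the frame of hub_top above 0.011 m and horizontal distance between cover and bowl_mouth below 0.1 m and angle between cover's own z axis and vertical below 0.2 rad and linear speed of cover below 0.03 m/s and contact force between the fingers and cover above 1 N and contact force between the fingers and slotted_lid below 0.2 N and contact force between cover and slotted_lid below 0.1 N and contact force between cover and tumbler below 0.1 N); the arm keeps its last pose, push and grip.
It fails at once if the cover is off the slotted lid while that is not seated level on the bowl, or it is lifted, shifted or tipped then (z of cover in the frame of slotted_lid above 0.02 m and (z of slotted_lid in the frame of bowl_mouth above 0.006 m or horizontal distance between slotted_lid and bowl_mouth above 0.01 m or angle between slotted_lid's own z axis and vertical above 0.08 rad)).
It fails at once if the lid pair is dropped onto the bowl from more than 10 mm instead of being lowered (z of slotted_lid in the frame of bowl_mouth above 0.01 m and horizontal distance between slotted_lid and bowl_mouth below 0.12 m and contact force between the fingers and slotted_lid below 0.1 N).
It fails at once if a bystander is moved by more than 25 mm (distance of any of star_nut, polish_jar, parts_tray, brush from where it was at the start of the episode above 0.025 m).
It also fails if it takes over 58 s, if anything falls off the work surface, if the arm or the gripper's body presses on something with over 40 N, if the wrist force passes 120 N, or if a joint passes its speed limit or range.

ROBOT

A 6-joint arm with a two-finger parallel gripper is mounted at the origin on the work surface. World frame = base frame: x ahead of the robot, y to its left, z up, the work surface at z = 0. Lengths are in m, angles in rad, forces in N, time in s.
With the tool pointing down it reaches from about 0.275 to 0.975 m from the base axis. Payload 8.4 kg.
Tool frame: the origin (TCP) lies between the finger pads; the fingertips stand 14 mm ahead of it and the grasp point (between the pads) lies 5 mm behind it (arm.tips_ahead is the distance from the TCP to the fingertips, in m); z points along the fingers, y is the line along which they close (so a half turn about z gives the same grasp; the last joint's range is limited). The gripper opens to 92 mm and grips with 3 to 60 N. Pads are 20 mm wide; open, the fingers measure 128 mm over their backs; the gripper's body (75 mm by 189 mm) begins 69 mm behind the grasp point.
Start: joints at [1.14, 0.353, 1.633, -0, 1.155, -0.002], TCP at [0.26, 0.568, 0.229] pointing down, gripper open.
Joint ranges: [-2.63, 2.63], [-0.92, 2.1], [0.06, 2.66], [-1.3, 4.44], [0, 2.69], [-3.02, 3.02]. Speed limits (rad/s): [2.22, 2.22, 2.79, 3.14, 3.14, 3.14].

INTERFACE

Orientations are given as a unit quaternion [x, y, z, w].
In Python, from bench import arm, snapshot, boxes_of gives the robot as it stands. Calls block until the motion is done:
- arm.goto(position, orientation): joint-space move of the TCP to a pose.
- arm.line_to(position, rotation=None, feed=0.15): straight line of the TCP; rotation=None keeps the orientation; feed is the mean speed in m/s.
- arm.goto_joints(angles): joint-space move.
- arm.move_gripper(opening, squeeze=None): finger opening in m; squeeze is the grip in N (None keeps the last); returns when the fingers have stopped.
- arm.wait(seconds).
- arm.ik(position, orientation): joint angles nearest the present ones, or None.
- snapshot(name): name is "scene" or "top" or "wrist"; returns a dict with "color" (420x560x3 uint8, blue, green, red), "K" (3x3 intrinsics, pixels), "D" ([k1, k2, p1, p2, k3] as OpenCV has them; the pictures are not rectified), "rvec" (rotation vector, rad) and "tvec" (3), from world to camera coordinates, as OpenCV has them; the wrist camera has in their place "tool_from_camera" (4x4, takes a point from camera to tool coordinates, whose origin is the TCP and whose axes are the flange's). Camera axes: x right, y down, z forward; pixel columns grow to the right and rows downward; lengths in m; the calibration is good to about 2 mm. A picture is of the moment at which its call begins: read the wrist's pose just before it. There is no depth.
A pose or a line that the arm cannot do raises arm.MotionError and nothing moves.
- arm.job_done(): hands the job in; it is judged then, once.
Trained networks look in a picture, given as the dict that the camera call returned (one of the last four; its "shot" number tells which), for a name from the list of things; names that differ only in an ending like _2 or _b are one class to them, and where a whole thing is asked for, a point or a joint stands for the part that bears it (a point fixed in the world has none). Each returns a list of dicts, best first, with "confidence" (0 to 1); they miss things now and then, are a little off and sometimes report something else, mostly with a low value. They report only what shows in the picture. A call takes as long as a camera call. They do not tell look-alikes from the thing itself.
- boxes_of(label, picture): "extent" ([centre column, centre row, width, height] as shares, 0 to 1, of the picture: columns of its width, rows of its height, round what is visible of it).
Readings, each from a call of its own:
- arm.current_clock(): time.
- arm.current_q(): joint angles.
- arm.current_qvel(): joint speeds.
- arm.current_joint_efforts(): joint torques, N m.
- arm.current_ee_pos(): TCP position.
- arm.current_eef_rot(): TCP orientation.
- arm.current_ft_force(): force on the tool from outside, world axes, zero at the start.
- arm.current_moment(): the same for the moment, N m.
- arm.current_opening(): finger opening in m.
- arm.current_grip_force(): force on a finger pad.
Only numpy, scipy, OpenCV 4.12 (cv2) and the standard library are available. Lean on these libraries where they do the work, as an engineer would, in place of code of your own. Each camera call takes 0.05 s, during which the arm holds its last target. There are 200 camera calls.

## Working session

There is one attempt and no reset: what is moved stays moved. The work goes in short steps, each a Python script; the robot and the scene stay as the last script left them, time stands still between calls to the robot, and variables do not carry over. Pictures are saved under pics/ and viewed, at most 10 in all, crops included, and the job is handed in when it is done.

```bash
mkdir -p pics; ls
python3 - <<'E'
from bench import arm, snapshot, boxes_of
import cv2,numpy as np
for n in ("scene","top"):
    s=snapshot(n); cv2.imwrite(f"pics/{n}0.png",s["color"])
    for l in ("tumbler","stand","slotted_lid","cover","star_nut","polish_jar","parts_tray","brush"):
        for b in boxes_of(l,s)[:3]:
            e=np.array(b["extent"])*[560,420,560,420]; print(n,l,round(b["confidence"],2),e.round(1))
    print(s["K"].tolist(),s["D"],s["rvec"],s["tvec"])
print(arm.current_eef_rot(),arm.current_clock())
E
```

```text
pics
scene tumbler 0.71 [227.  242.6  67.1  79.3]
scene stand 0.97 [357.4 234.4  57.6  27.3]
scene slotted_lid 0.49 [357.4 193.9   9.9  13.2]
scene cover 0.79 [367.  290.5  67.2  53.8]
scene cover 0.74 [203.7 211.   53.2  37.5]
scene cover 0.67 [349.5 177.9  54.8  31.6]
scene star_nut 0.46 [285.3 234.2  20.4  13.8]
scene polish_jar 0.78 [285.1 291.6  26.6  45.1]
scene parts_tray 0.81 [444.  230.1  45.8  39.8]
scene brush 0.77 [104.7 276.9  24.   49.1]
[[474.8181937851219, 0.0, 278.1071360299303], [0.0, 474.8181937851219, 210.1226604334545], [0.0, 0.0, 1.0]] [-0.09619328  0.          0.          0.          0.        ] [ 1.76744251  1.50855085 -0.78132063] [-0.05773722 -0.17637934  1.86353583]
top tumbler 0.65 [330.6 178.2  71.9  70.5]
top slotted_lid 0.71 [188.3 219.4  16.   16.3]
top cover 0.85 [176.8 314.7  67.8  69. ]
top cover 0.78 [207.  134.7  63.8  62.6]
top cover 0.75 [354.3 277.1  62.1  68.4]
top star_nut 0.63 [271.  214.2  18.5  14.7]
top star_nut 0.43 [190.7 220.5  65.9  71.5]
top polish_jar 0.56 [285.8 128.3  22.3  30.2]
top parts_tray 0.59 [106.6 195.6  37.8  44.9]
top brush 0.88 [450.4 185.1  34.2  61.5]
[[450.4438990156238, 0.0, 279.49320215148276], [0.0, 450.4438990156238, 207.22446905152853], [0.0, 0.0, 1.0]] [-0.01468263  0.          0.          0.          0.        ] [ 2.14947783 -2.18843318  0.12041268] [-0.00652745  0.47330761  1.33758997]
[ 2.12765001e-01  9.77103400e-01 -7.37887765e-06 -9.56520490e-06] 0.9
```

View pics/scene0.png

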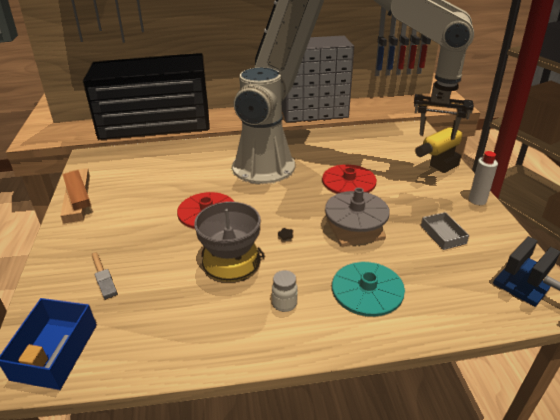

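View pics/top0.png

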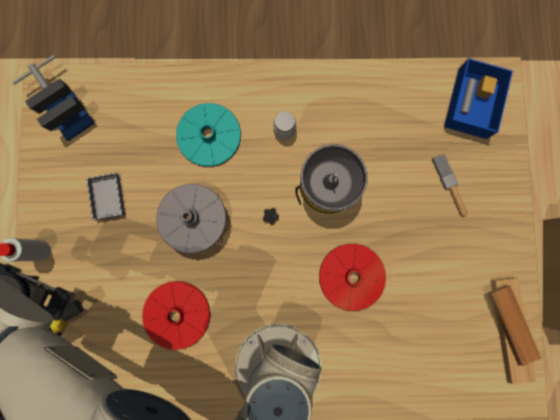

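The grey pair is on the stand at top (192,218), with its hub at about (188,216), or (357,195) in scene. The bowl is at top (333,178) with its stud at the centre. The red and turquoise discs are look-alikes. I'll compute rough positions, then look with the wrist camera above each.

```bash
cat > h.py <<'E'
from bench import arm, snapshot, boxes_of
import cv2,numpy as np
from scipy.spatial.transform import Rotation as R
def campose(s,tcp=None):
    """camera-to-world R, origin"""
    if "rvec" in s:
        r=cv2.Rodrigues(np.array(s["rvec"],float))[0]; return r.T,-r.T@np.array(s["tvec"],float).ravel()
    p,q=tcp; w=np.eye(4); w[:3,:3]=R.from_quat(q).as_matrix(); w[:3,3]=p
    m=w@np.array(s["tool_from_camera"]); return m[:3,:3],m[:3,3]
def ray(s,uv,tcp=None):
    r,o=campose(s,tcp); x=cv2.undistortPoints(np.array([[uv]],float),s["K"],s["D"]).ravel()
    return o,r@np.array([x[0],x[1],1])
def atz(s,uv,z,tcp=None):
    o,d=ray(s,uv,tcp); return (o+d*(z-o[2])/d[2]).round(4)
def proj(s,P,tcp=None):
    r,o=campose(s,tcp); return cv2.projectPoints(np.array(P,float).reshape(-1,3),r.T,-r.T@o,s["K"],s["D"])[0].reshape(-1,2)
def wrist():
    t=(np.array(arm.current_ee_pos()),np.array(arm.current_eef_rot())); return snapshot("wrist"),t
def down(yaw): # tool z down, tool y (closing) direction rotated by yaw
    return (R.from_euler('z',yaw)*R.from_quat([1,0,0,0])).as_quat()
E
python3 - <<'E'
from h import *
t=snapshot("top");s=snapshot("scene")
print("hub",atz(t,(188.3,216.5),.153),atz(s,(357.4,189.5),.153))
print("plate",atz(t,(192,218),.084))
print("bowl",atz(t,(333.5,178),.165),atz(s,(228.5,226),.165))
print("jar",atz(t,(285,123),.095),"red",atz(t,(354,277),.01),atz(t,(177,315),.01),"turq",atz(t,(207,134),.01))
w,tc=wrist(); print(np.array(w["tool_from_camera"]).round(3).tolist(),w["K"][0])
print(R.from_quat(tc[1]).as_matrix().round(3))
E
```

```text
hub [0.4384 0.2354 0.153 ] [0.4474 0.2375 0.153 ]
plate [0.4401 0.2384 0.084 ]
bowl [ 0.5359 -0.1633  0.165 ] [ 0.5768 -0.1624  0.165 ]
jar [ 0.7135 -0.0353  0.095 ] red [ 0.2593 -0.2358  0.01  ] [0.1566 0.2967 0.01  ] turq [0.708  0.2064 0.01  ]
[[-0.001, -0.973, -0.232, 0.065], [1.0, -0.001, -0.0, 0.0], [0.0, -0.232, 0.973, -0.155], [0.0, 0.0, 0.0, 1.0]] [293.42710831   0.         277.91858904]
[[-0.909  0.416 -0.   ]
 [ 0.416  0.909 -0.   ]
 [ 0.    -0.    -1.   ]]
```

Run:
```python
from h import *
p=np.array(arm.current_ee_pos()); arm.line_to([p[0],p[1],.36],feed=.3)
import time
out=[]
for n,(x,y) in dict(hub=(.442,.236),bowl=(.545,-.163)).items():
    arm.goto([x,y,.36],down(1.67)); 
    w,tc=wrist(); cv2.imwrite(f"pics/w_{n}.png",w["color"])
    print(n,tc[0].round(3),arm.current_clock())
    for l in ("slotted_lid","cover") if n=="hub" else ("tumbler",):
        for b in boxes_of(l,w)[:2]: print(l,b["confidence"],(np.array(b["extent"])*[560,420,560,420]).round(1))
    np.save(f"tc_{n}.npy",np.r_[tc[0],tc[1]])
    out.append(w["color"])
cv2.imwrite("pics/w_both.png",cv2.resize(np.vstack(out),(0,0),fx=.71,fy=.71) if 0 else np.hstack([o[:, 80:480] for o in out]))
```

```text
hub [0.442 0.237 0.36 ] 3.1083
slotted_lid 0.82 [279.3 183.8  25.3  26.9]
cover 0.91 [120.1 120.4 119.1 121.8]
cover 0.89 [424.  206.6 104.3 106.1]
bowl [ 0.545 -0.162  0.36 ] 4.7833
tumbler 0.84 [278.7 188.  150.  145.5]
```

View pics/w_both.png

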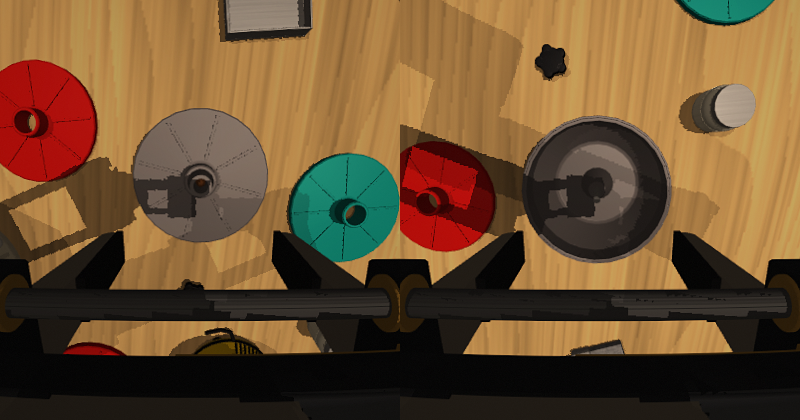

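Left: the grey pair is centred at about (280,175) with its hub top at (280,182). Right: the bowl rim is centred at about (277,189) with the stud in the middle. I'll fit projected circles to these outlines.

Run:
```python
from h import *
from scipy.optimize import least_squares
w,_=wrist()
a=np.linspace(0,2*np.pi,180)
def fit(n,r,z,guess,tol=25):
    img=cv2.imread(f"pics/w_{n}.png"); v=np.load(f"tc_{n}.npy"); tc=(v[:3],v[3:])
    # grey saturation mask -> edges by radial search of max saturation gradient round predicted circle
    hsv=cv2.cvtColor(img,cv2.COLOR_BGR2HSV); g=cv2.GaussianBlur(hsv[...,1],(3,3),0).astype(np.float32)
    c=np.array(guess)
    for it in range(6):
        circ=lambda c,r:np.c_[c[0]+r*np.cos(a),c[1]+r*np.sin(a),0*a+z]
        ks=np.arange(-tol,tol+.1,.5)/1000
        prof=np.array([cv2.remap(g,proj(w,circ(c,r+k),tc).astype(np.float32)[None],None,cv2.INTER_LINEAR)[0] for k in ks]) 
        gr=prof[4:]-prof[:-4]; i=gr.argmax(0); ok=gr.max(0)>30
        off=ks[2:-2][i]
        A=np.c_[np.cos(a),np.sin(a),1+0*a]
        s=least_squares(lambda x:(A@x-off)[ok]*1000,np.zeros(3),loss="soft_l1").x
        c=c+s[:2]; tol=max(tol/1.5,6)
    print(n,r,z,"centre",c.round(4),"dr mm",s[2]*1000,"n",ok.sum(),"mad",np.median(abs((A@s-off)[ok]))*1000); return c
fit("hub",.101,.082,(.442,.237))
fit("bowl",.090,.165,(.545,-.162))
v=np.load("tc_hub.npy");print(atz(w,(279.3,182.5),.153,(v[:3],v[3:])))
s=np.vstack([cv2.resize(cv2.imread("pics/w_hub.png")[145:215,230:330],(600,420)[:2],interpolation=2)])
cv2.imwrite("pics/hubcrop.png",s)
```

```text
hub 0.101 0.082 centre [0.4439 0.244 ] dr mm -0.8508591178844526 n 180 mad 0.16658101817597945
bowl 0.09 0.165 centre [ 0.543  -0.1626] dr mm 0.9608292025958703 n 180 mad 0.04468623995667665
[0.4422 0.2476 0.153 ]
```

View pics/hubcrop.png

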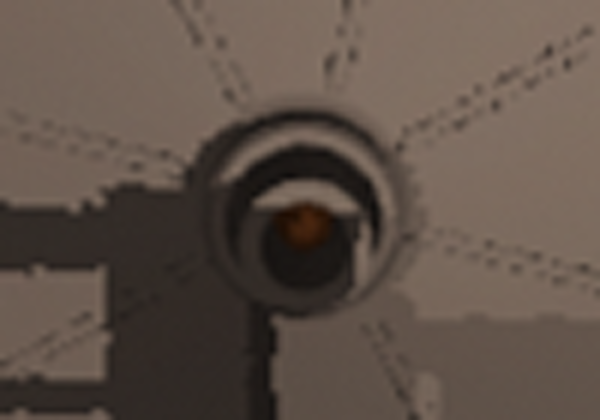

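The hub bore sits at about pixel (281,185), which agrees with the plate fit of (0.444, 0.244). I'll grip there and lift.

Run:
```python
from h import *
H=[.4439,.2442]; q=down(1.67)
print(arm.current_ft_force())
arm.goto([*H,.36],q); arm.line_to([*H,.20],feed=.2); arm.line_to([*H,.136],feed=.08)
print(np.round(arm.current_ee_pos(),4),arm.current_ft_force())
arm.move_gripper(.0,squeeze=35)
print(arm.current_opening(),arm.current_grip_force(),np.round(arm.current_ft_force(),2))
arm.line_to([*H,.16],feed=.05); print(np.round(arm.current_ft_force(),2))
arm.line_to([*H,.33],feed=.12)
print(arm.current_opening(),arm.current_grip_force(),np.round(arm.current_ft_force(),2),arm.current_clock())
s=snapshot("scene");w,tc=wrist();cv2.imwrite("pics/lift.png",np.hstack([s["color"][60:340,150:520],w["color"][60:340,90:470]]))
```

```text
[ 0.20965196 -0.84642252 -0.0392873 ]
[0.4442 0.2444 0.1364] [ 0.1097367   0.03690605 -0.15731165]
0.026641823826588945 34.99968834221363 [-0.12  0.14 -0.66]
[-0.66  0.37 -4.89]
0.026588390797912052 34.998694723472 [-0.32  0.26 -4.42] 11.5333
```

View pics/lift.png

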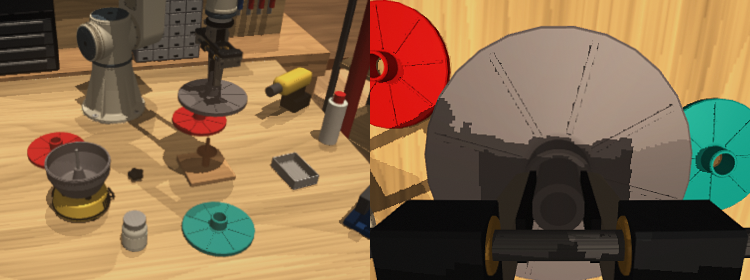

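The pair is lifted off the peg and hangs level, with both lids nested. The opening of 26.6 mm is a little under 28 mm, so I'll check the held disc's centring relative to the TCP.

Run:
```python
from h import *
from scipy.optimize import least_squares
w,tc=wrist(); img=w["color"]; hsv=cv2.cvtColor(img,cv2.COLOR_BGR2HSV); g=cv2.GaussianBlur(hsv[...,1],(3,3),0).astype(np.float32)
a=np.linspace(0,2*np.pi,360); c=tc[0][:2].copy(); z=tc[0][2]-.061+.007
ks=np.arange(-20,20.1,.5)/1000
for it in range(6):
    P=[proj(w,np.c_[c[0]+(.101+k)*np.cos(a),c[1]+(.101+k)*np.sin(a),0*a+z],tc) for k in ks]
    prof=np.array([cv2.remap(g,p.astype(np.float32)[None],None,cv2.INTER_LINEAR)[0] for p in P])
    gr=prof[4:]-prof[:-4]; i=gr.argmax(0); ok=(gr.max(0)>30)&(P[40][:,1]<240)
    off=ks[2:-2][i]; A=np.c_[np.cos(a),np.sin(a),1+0*a]
    s=least_squares(lambda x:(A@x-off)[ok]*1000,np.zeros(3),loss="soft_l1").x; c=c+s[:2]
print(c-tc[0][:2],s[2],ok.sum(),np.median(abs((A@s-off)[ok])), (A@s-off)[ok].std())
print(arm.current_moment(), tc[0])
```

```text
[-8.82742833e-05 -5.44011844e-04] -0.0007226550571704833 190 0.0002699764867633157 0.0007239283230630527
[-0.0323957   0.03184236  0.01944459] [0.44364184 0.24406545 0.32932495]
```

It is centred within 1 mm and level. Next I'll move over the bowl and lower slowly, watching the force.

Run:
```python
from h import *
B=[.543,-.1626]
arm.line_to([*B,.33],feed=.2)
arm.wait(.3); f0=np.array(arm.current_ft_force()); print(np.round(arm.current_ee_pos(),4),f0.round(2))
arm.line_to([*B,.25],feed=.08); print(np.round(np.array(arm.current_ft_force())-f0,2))
z=.25
while z>.223:
    z-=.0015; arm.line_to([*B,z],feed=.03); arm.wait(.05)
    f=np.array(arm.current_ft_force())-f0
    if z<.234: print(round(z,4),np.round(arm.current_ee_pos(),4),f.round(2))
    if f[2]>3.5 or np.hypot(*f[:2])>8: break
print(arm.current_clock(),arm.current_opening())
s=snapshot("scene");w,tc=wrist();cv2.imwrite("pics/seat.png",np.hstack([s["color"][120:320,150:350],w["color"][60:260,90:470]]))
```

```text
[ 0.543  -0.1624  0.33  ] [ 0.41  1.01 -4.26]
[-0.19 -0.81  0.04]
0.2335 [ 0.543  -0.1626  0.2334] [-1.13 -1.65 -0.23]
0.232 [ 0.543  -0.1626  0.2319] [-1.47 -1.27  0.51]
0.2305 [ 0.543  -0.1626  0.2304] [-0.19 -1.44 -0.13]
0.229 [ 0.543  -0.1626  0.229 ] [-0.02 -0.48  0.16]
0.2275 [ 0.543  -0.1626  0.2274] [-0.4  -1.2   0.67]
0.226 [ 0.543  -0.1626  0.226 ] [-0.17 -0.59  0.64]
0.2245 [ 0.5431 -0.1626  0.226 ] [-4.86 -0.36 13.18]
20.475 0.026613595691776255
```

View pics/seat.png

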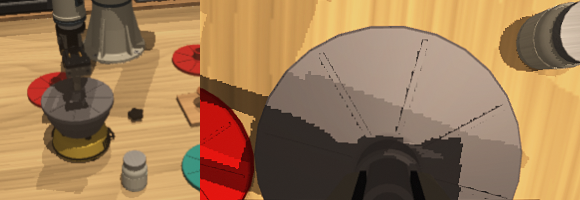

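It seated at TCP z ≈ 0.226, the height expected. Next: unload, release, and re-measure the centre.

```bash
cat >> h.py <<'E'
def fit(c,z,vmax=240,r=.101):
    from scipy.optimize import least_squares
    w,tc=wrist(); g=cv2.GaussianBlur(cv2.cvtColor(w["color"],cv2.COLOR_BGR2HSV)[...,1],(3,3),0).astype(np.float32)
    a=np.linspace(0,2*np.pi,360); c=np.array(c,float); ks=np.arange(-20,20.1,.5)/1000
    for it in range(6):
        P=[proj(w,np.c_[c[0]+(r+k)*np.cos(a),c[1]+(r+k)*np.sin(a),0*a+z],tc) for k in ks]
        prof=np.array([cv2.remap(g,p.astype(np.float32)[None],None,cv2.INTER_LINEAR)[0] for p in P])
        gr=prof[4:]-prof[:-4]; i=gr.argmax(0); ok=(gr.max(0)>30)&(P[40][:,1]<vmax)
        off=ks[2:-2][i]; A=np.c_[np.cos(a),np.sin(a),1+0*a]
        s=least_squares(lambda x:(A@x-off)[ok]*1000,np.zeros(3),loss="soft_l1").x; c=c+s[:2]
    return c.round(4),round(s[2]*1000,2),ok.sum(),round(1000*(A@s-off)[ok].std(),2)
E
python3 - <<'E'
from h import *
B=[.543,-.1626]
print("before",fit(B,.172))
arm.line_to([*B,.2259],feed=.03); arm.move_gripper(.04); arm.move_gripper(.092); arm.wait(.4)
print("released",fit(B,.172),np.round(arm.current_ft_force(),2),arm.current_opening())
arm.line_to([*B,.33],feed=.15)
print("high",fit(B,.172),arm.current_clock())
s=snapshot("scene");w,tc=wrist();cv2.imwrite("pics/rel.png",np.hstack([s["color"][120:320,150:350],w["color"][60:260,90:470]]))
E
```

```text
before (array([ 0.5428, -0.1631]), np.float64(-0.79), np.int64(190), np.float64(0.26))
released (array([ 0.5428, -0.1631]), np.float64(-0.75), np.int64(190), np.float64(0.27)) [-0.12  0.79  0.06] 0.09199487608643117
high (array([ 0.5428, -0.1631]), np.float64(-0.75), np.int64(226), np.float64(1.26)) 23.5
```

View pics/rel.png

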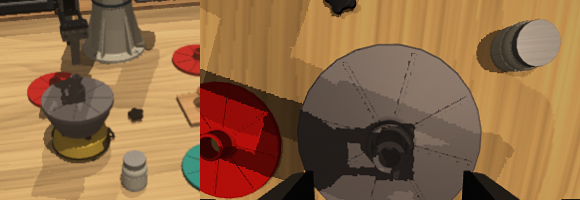

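The pair is seated level and centred, and the release didn't move it. Now I'll grip the collar and lift the cover straight up.

Run:
```python
from h import *
C=[.5429,-.1629]
arm.line_to([*C,.25],feed=.15); arm.line_to([*C,.196],feed=.06)
print(np.round(arm.current_ee_pos(),4),np.round(arm.current_ft_force(),2))
arm.move_gripper(.0,squeeze=30); arm.wait(.3)
f0=np.array(arm.current_ft_force()); print(arm.current_opening(),arm.current_grip_force(),f0.round(2),fit(C,.172))
for z in (.199,.203,.21):
    arm.line_to([*C,z],feed=.03); print(z,np.round(arm.current_ft_force(),2))
arm.line_to([*C,.316],feed=.08); arm.wait(.5)
print(np.round(arm.current_ft_force(),2),np.round(arm.current_ee_pos(),4),arm.current_opening(),arm.current_grip_force(),fit(C,.292),arm.current_clock())
s=snapshot("scene");t=snapshot("top");cv2.imwrite("pics/end.png",cv2.resize(s["color"][90:310,130:350],(600,600),interpolation=2))
```

```text
[ 0.5432 -0.163   0.1963] [0.89 0.4  0.42]
0.04537801117665942 29.999907044693828 [ 0.32 -0.81  0.12] (array([ 0.5427, -0.1629]), np.float64(-0.91), np.int64(179), np.float64(0.22))
0.199 [ 0.06  0.27 -1.92]
0.203 [ 0.22  0.1  -2.61]
0.21 [ 0.38  0.18 -1.55]
[-1.22  0.01 -1.87] [ 0.5429 -0.1629  0.316 ] 0.04532301022144176 29.999376581981778 (array([ 0.5427, -0.1627]), np.float64(-0.98), np.int64(172), np.float64(1.05)) 29.3917
```

View pics/end.png

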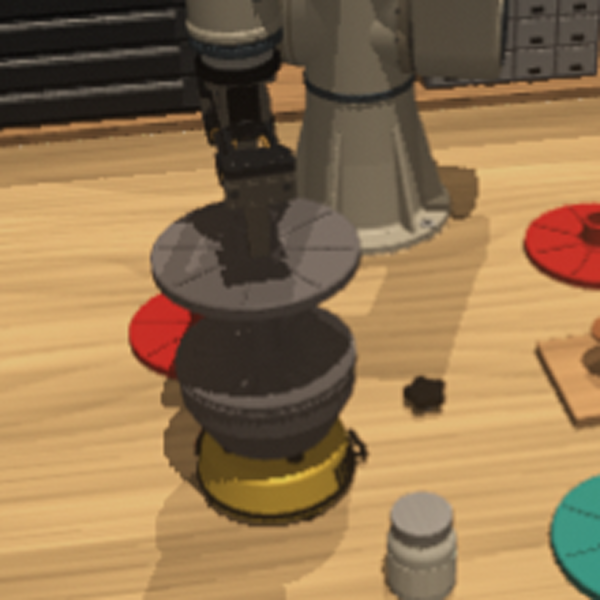

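The cover is held level above the bowl. Only its own weight (about 1.9 N of the 4.4 N pair) is on the gripper, and the slotted lid stays on the bowl.

```bash
python3 -c "
from bench import arm
print(arm.job_done())"
```

```text
the job is handed in; nothing more can be done
None
```

I handed the job in at about 29 s on the robot's clock: the slotted lid is seated on the bowl and the cover is held level above it, clear of the hub; the judge's verdict was not shown.

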